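Change the keyed arbor in a watchmaker's case-holder stand

TASK

Change over the case-holder stand: lift the blue arbor out of its hub, stand it in the blue pot and let it go; then take the red arbor out of the red pot, push its shaft into the hub, turning it until the key slips into the keyway, and keep pushing against the spring ejector until its flange sits fully home on the hub. Finish while still gripping the red arbor and holding it pressed home (if let go, the spring lifts it), as if someone else were about to tighten the clamp. Leave the black loupe, the steel watch case and the brass parts box where they lie.

Things in the scene. Friction and masses are not known exactly. Their poses are not given: they have to be found in the camera images.
- blue_arbor_grip (a point): Arbor, upright; point = centre of its blue grip block, 36 (x) x 24 (y) x 48 mm high; z up the shaft, +x to the key (white line on the block's top). Below the block: flange 48 dia, 6 thick, underside 30 below the point; shaft 20 dia, 40 long, tip 70 below. About 0.18 kg. Starts keyed in the hub, flange 10 above it; lift it straight up, at least 30, to clear the hub.
- blue_arbor_key (a point): Brass key of the blue arbor: a bar 8 mm wide on the +x side of the shaft, reaching 15.5 from the axis, 24 tall, from 32 to 56 mm below the grip centre (the lowest 14 of the shaft carry no key). The point is the middle of the key's lower outer edge. A white tick on the flange lies over it.
- red_arbor_grip (a point): Arbor, upright; point = centre of its red grip block, 36 (x) x 24 (y) x 48 mm high; z up the shaft, +x to the key (white line on the block's top). Below the block: flange 48 dia, 6 thick, underside 30 below the point; shaft 20 dia, 40 long, tip 70 below. About 0.18 kg. Starts standing loosely in the red pot, tip on its floor, flange 2 above its rim; lift it 40 to clear.
- red_arbor_key (a point): Brass key of the red arbor: a bar 8 mm wide on the +x side of the shaft, reaching 15.5 from the axis, 24 tall, from 32 to 56 mm below the grip centre (the lowest 14 of the shaft carry no key). The point is the middle of the key's lower outer edge. A white tick on the flange lies over it.
- stand: Case-holder stand, fixed: grey round base 124 mm dia, 14 high, and on it a steel hub 52 across, flat top 60 above the bench. Origin on the hub axis at bench level, z up; +x points to the keyway (red line on the base, red tick on the hub top). An arbor fully home has its flange on the hub top and its grip centre 90 above the bench.
- hub_mouth (a point): Centre of the bore at the hub's flat top. Bore 22 mm dia, open upwards, for the 20 shaft; keyway in its +x side, 11 wide, reaching 17 from the axis, full height. A key out of line lands on the hub top with the grip centre 116 above the bench; turned in line it drops in.
- ejector (a joint): Brass spring ejector pin in the bottom of the bore, metres pressed down: 0 free (its top 30 mm below the hub top), 0.010 with an arbor fully home, stop at 0.012. The spring pushes up with 5 N when free, 9 N with an arbor home.
- blue_pot: Blue plastic pot fixed to the bench, round, 46 outside, 40 inside diameter, 42 high, inner floor 4 above the bench, with a 52 diameter foot. Empty at the start. Origin at the centre of its underside, on the bench. An arbor standing in it has its grip centre 74 above the bench.
- blue_pot_mouth (a point): Centre of the blue pot's mouth, 42 above the bench.
- red_pot_mouth (a point): Red plastic pot fixed to the bench, round, 46 outside, 40 inside diameter, 42 high, inner floor 4 above the bench, with a 52 diameter foot. Holds the red arbor at the start. The point is the centre of its mouth, 42 above the bench.
- yellow_pot_mouth (a point): Yellow plastic pot fixed to the bench, round, 46 outside, 40 inside diameter, 42 high, inner floor 4 above the bench, with a 52 diameter foot. Empty, not needed. The point is the centre of its mouth, 42 above the bench.
- loupe: Black eye loupe, 34 diameter, 26 high, standing loose on the bench; origin under its centre. Leave alone.
- watch_case: Steel watch case ring, 42 diameter, 9 high, loose on the bench; origin under its centre. Leave alone.
- parts_box: Small closed brass box 60 x 45 x 22 high, loose on the bench; origin under its centre. Leave alone.
There are look-alikes about, which are no part of the job. What is shaped like the part that bears blue_arbor_grip but turquoise is not meant.

How it is judged:
By the outcome, as a careful person would: the job done as asked, in the order asked, and still so for the second after the job is handed in, while the arm keeps its last pose, push and grip.
It also fails if it takes over 58 s, if anything falls off the work surface, if the arm or the gripper's body presses on something with over 40 N, if the wrist force passes 120 N, or if a joint passes its speed limit or range.

ROBOT

A 7-joint arm with a two-finger parallel gripper is mounted at the origin on the work surface. World frame = base frame: x ahead of the robot, y to its left, z up, the work surface at z = 0. Lengths are in m, angles in degrees, forces in N, time in s.
With the tool pointing down it reaches from about 0.425 to 0.875 m from the base axis. Payload 4.7 kg.
Tool frame: the origin (TCP) lies at the very end of the fingers, on their centre line; the grasp point (between the pads) lies 19 mm behind it; z points along the fingers, x is the direction in which the jaws open and shut, and the axes are right-handed (so a half turn about z gives the same grasp; the last joint's range is limited). The gripper opens to 87 mm and grips with 3 to 60 N. Pads are 19 mm wide; open, the fingers measure 117 mm over their backs; the gripper's body (75 mm by 190 mm) begins 51 mm behind the grasp point.
Start: joints at [-70.926, 18.392, -4.016, 83.108, 1.295, 78.541, -3.26], TCP at [0.204, 0.617, 0.223] pointing down, gripper open.
Joint ranges: [-163.93, 163.93], [-17.29, 119.83], [-79.2, 71.16], [3.27, 140.29], [-89.18, 269.18], [5.43, 117.66], [-154.24, 154.24]. Speed limits (degrees/s): [147.25, 147.25, 180, 180, 180, 180, 180].

INTERFACE

Orientations are given as [roll, pitch, yaw] about the fixed x, y, z axes, in that order (R = Rz(yaw) Ry(pitch) Rx(roll)).
In Python, from cell import sensors, vision, env gives the robot as it stands.
- The arm moves only by the shell command python3 -m inch 'ROWS' [OPENING] [FORCE]. ROWS is a JSON object of lists of equal length, an entry for each row: "dp": the shift along the tool's x, y, z in m, a list of three; "turn": the turn about the tool's z in degrees. A call has 1 to 8 rows; each row shifts and turns the commanded pose from where the row before left it, along the tool's axes as they then stand; what a row does not reach is not made up. A row lasts 1/8 s, in which the tool goes at most 62.5 mm and 10.7 degrees, less where a joint would pass 70% of its speed; a pose out of reach is approached as far as the arm can. A call is refused whole if a number of a shift passes 0.0625 or a number of a turn 10.7, either way. A call with a gripper value outside its range is refused whole. OPENING is the closure, from -1 (fully open) to 1 (shut), set as the call begins (- or left out, the last holds). The fingers move at their own pace and stop on an object; FORCE is the grip in N (left out, the last holds). Time passes only in rows, so rows that do not move let the fingers close. It gives the time, the measured TCP pose, the force and the opening at its end, in the units of the state.
- sensors.get_obs(): the state, without advancing time (a new reading comes with each control period).
- vision.read_camera(name): name is "scene" or "side" or "wrist"; returns the picture (480x640x3 uint8, blue, green, red); there is no depth.
- vision.get_calibration(name): a dict with "K" (3x3 intrinsics, pixels), "pose" (4x4, takes a point from camera to world coordinates). Camera axes: x right, y down, z forward; pixel columns grow to the right and rows downward; lengths in m; the calibration is good to about 2 mm. A picture is of the moment at which its call begins: read the wrist's pose just before it. get_calibration takes no time and is no camera call; for the wrist camera it gives the pose at the moment of the call.
- env.sign_off(): hands the job in, once; it reports no verdict.
The state is a dict: "time_s": time; "qpos": joint angles; "joint_velocities": joint speeds; "effort": joint torques, N m; "tool_pos": TCP position; "tool_rot": TCP orientation; "force": force on the tool from outside, world axes, zero at the start; "wrist_torque": the same for the moment, N m; "grip_width": finger opening in m.
Only numpy, scipy, OpenCV 4.12 (cv2) and the standard library are available. Lean on these libraries where they do the work, as an engineer would, in place of code of your own. Each camera call takes 0.05 s, during which the arm holds its last target.

## Working session

There is one attempt and no reset: what is moved stays moved. The work goes in short steps, Python scripts to look and compute and a shell command to move; the robot and the scene stay as the last step left them, time stands still between calls to the robot, and variables do not carry over. Pictures are saved under pics/ and viewed, and the job is handed in when it is done.

```bash
ls; mkdir -p pics; python3 - <<'E'
from cell import sensors, vision, env
import cv2,numpy as np
o=sensors.get_obs()
for k in o: print(k,np.round(o[k],4))
for n in ["scene","side","wrist"]:
    cv2.imwrite(f"pics/a_{n}.png",vision.read_camera(n)); c=vision.get_calibration(n); print(n,np.round(c["K"],1).tolist(),np.round(c["pose"],4).tolist())
E
```

```text
pics
time_s 0.0
qpos [-70.928   18.4383  -4.0164  83.1739   1.2958  78.54    -3.2603]
joint_velocities [-0.0066  0.094  -0.0325 -0.099   0.0206 -0.0447  0.0525]
effort [-6.00000e-04 -4.91303e+01 -4.03900e-01 -3.12530e+01 -6.38000e-02
  4.38000e-02  2.00000e-04]
tool_pos [0.2036 0.6167 0.2215]
tool_rot [1.799938e+02 1.070000e-01 7.173850e+01]
force [-0.4446 -0.386  -0.0307]
wrist_torque [-0.0246 -0.0278  0.0112]
grip_width 0.0874
scene [[520.7, 0.0, 309.5], [0.0, 520.7, 241.5], [0.0, 0.0, 1.0]] [[0.6256, 0.4331, -0.6488, 1.0795], [0.7801, -0.3445, 0.5222, -0.4545], [0.0027, -0.8329, -0.5534, 0.5585], [0.0, 0.0, 0.0, 1.0]]
side [[600.2, 0.0, 317.6], [0.0, 600.2, 243.6], [0.0, 0.0, 1.0]] [[0.7737, -0.4887, 0.4031, 0.1505], [-0.6334, -0.6108, 0.4752, -0.4708], [0.014, -0.623, -0.7821, 0.8092], [0.0, 0.0, 0.0, 1.0]]
wrist [[415.5, 0.0, 328.3], [0.0, 415.5, 236.9], [0.0, 0.0, 1.0]] [[0.3141, 0.9129, 0.2605, 0.1325], [0.9494, -0.3017, -0.0877, 0.6412], [-0.0015, 0.2748, -0.9615, 0.3833], [0.0, 0.0, 0.0, 1.0]]
```

View pics/a_scene.png

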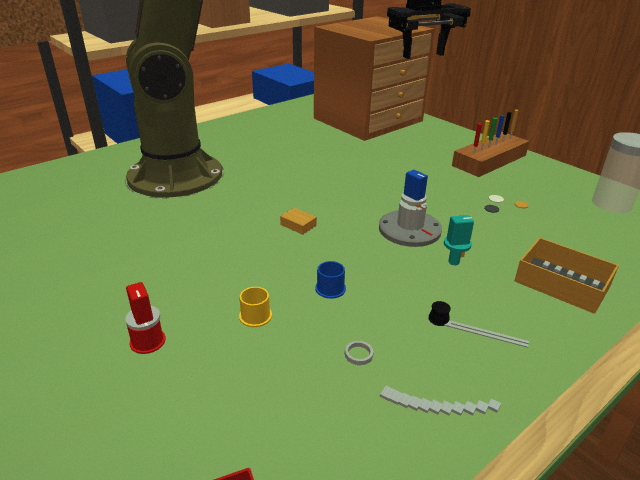

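View pics/a_side.png

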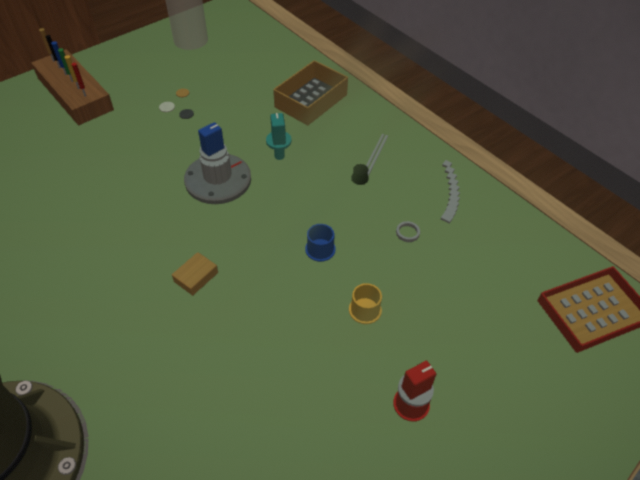

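View pics/a_wrist.png

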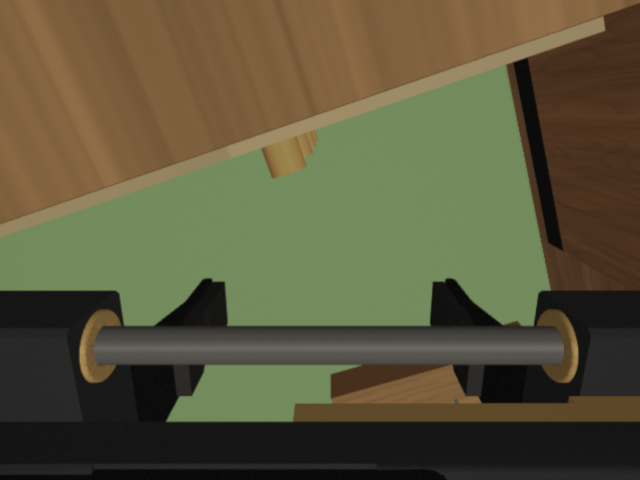

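```bash
cat > h.py <<'E'
from cell import sensors, vision, env
import cv2,numpy as np
def ray(n,uv,z,cal=None):
    c=cal or vision.get_calibration(n); T=np.array(c["pose"]);K=np.array(c["K"])
    d=T[:3,:3]@np.linalg.inv(K)@np.array([uv[0],uv[1],1.]); o=T[:3,3]
    return o+d*(z-o[2])/d[2]
def proj(n,p,cal=None):
    c=cal or vision.get_calibration(n); T=np.array(c["pose"]);K=np.array(c["K"])
    q=K@(T[:3,:3].T@(np.asarray(p,float)-T[:3,3])); return q[:2]/q[2]
def tri(uv1,uv2,a="scene",b="side"):
    A=[];r=[]
    for n,uv in((a,uv1),(b,uv2)):
        c=vision.get_calibration(n); T=np.array(c["pose"]);K=np.array(c["K"])
        d=T[:3,:3]@np.linalg.inv(K)@np.array([uv[0],uv[1],1.]);d/=np.linalg.norm(d)
        P=np.eye(3)-np.outer(d,d);A.append(P);r.append(P@T[:3,3])
    return np.linalg.solve(sum(A),sum(r))
E
python3 - <<'E'
import cv2,numpy as np
I={n:cv2.imread(f"pics/a_{n}.png") for n in("scene","side")}
def crop(n,x,y,w,h):return cv2.resize(I[n][y:y+h,x:x+w],(400,300),interpolation=cv2.INTER_CUBIC)
r=np.vstack([np.hstack([crop("scene",370,160,100,75),crop("side",180,115,100,75)]),np.hstack([crop("scene",100,280,100,75),crop("side",370,350,100,75)])])
cv2.imwrite("pics/b.png",r)
r=np.vstack([np.hstack([crop("scene",280,245,100,75),crop("side",275,205,100,75)]),np.hstack([crop("scene",375,180,100,75),crop("side",180,140,100,75)])])
cv2.imwrite("pics/b2.png",r)
E
```

```text
(no output)
```

View pics/b.png

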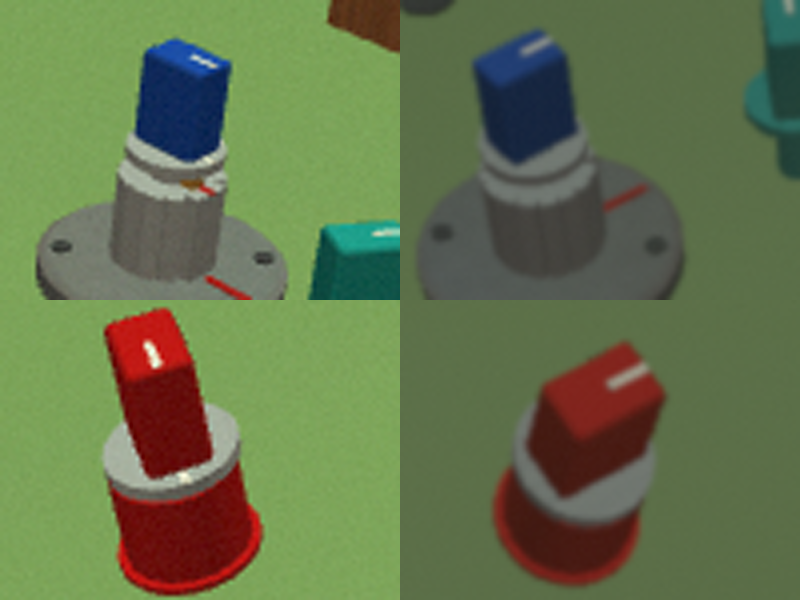

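View pics/b2.png

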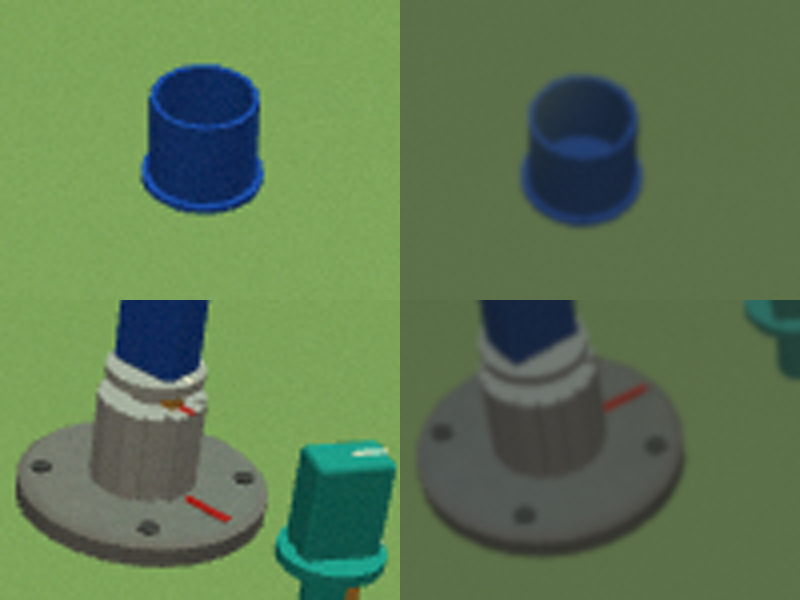

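```bash
cat > m.py <<'E'
from h import *
I={n:cv2.imread(f"pics/a_{n}.png") for n in("scene","side")}
def comp(mask,box):
    x,y,w,h=box; m=np.zeros_like(mask); m[y:y+h,x:x+w]=mask[y:y+h,x:x+w]
    n,l,s,c=cv2.connectedComponentsWithStats(m.astype(np.uint8))
    i=1+np.argmax(s[1:,4]); return l==i
def rectplane(n,m,z):
    p=[np.array(q[0],float) for q in cv2.findContours(m.astype(np.uint8),0,1)[0][0]]
    P=np.array([ray(n,q,z)[:2]*1000 for q in p],np.float32)
    return cv2.minAreaRect(P)
if __name__=="__main__":
  for nm,z,bx,ch in(("blue",.124,{"scene":(395,165,40,40),"side":(190,118,40,45)},0),("red",.098,{"scene":(120,278,40,50),"side":(395,355,45,45)},2)):
    for n in I:
        im=I[n].astype(int); x,y,w,h=bx[n]
        c=im[...,ch]; o=im[...,1]
        white=(im.min(2)>120)
        sat=(c-o>25)|white
        reg=comp(sat,bx[n]); vals=c[reg]
        t,_=cv2.threshold(vals.astype(np.uint8).reshape(-1,1),0,255,cv2.THRESH_OTSU)
        # top: colour bright
        top=comp((reg&(c>t)),bx[n])
        r=rectplane(n,top,z)
        w2=comp((im.min(2)>(110 if n=="side" else 130))&cv2.dilate(top.astype(np.uint8),np.ones((3,3))).astype(bool),bx[n])
        ys,xs=np.nonzero(w2); L=np.array([ray(n,(a,b),z)[:2]*1000 for a,b in zip(xs,ys)])
        ctr=np.array(r[0]); d=L.mean(0)-ctr
        u=np.linalg.svd(L-L.mean(0))[2][0]; u*=np.sign(u@d)
        print(nm,n,"t",t,"n",top.sum(),np.round(r[0],1),np.round(r[1],1),round(r[2],1),"white",len(L),np.round(L.mean(0),1),"dir c",np.round(np.degrees(np.arctan2(d[1],d[0])),1),"pca",np.round(np.degrees(np.arctan2(u[1],u[0])),1))
E
python3 m.py
```

```text
blue scene t 124.0 n 97 [516.7 256.5] [21.5 34.1] 87.5 white 7 [524.4 258.6] dir c 15.3 pca 0.2
blue side t 87.0 n 149 [517.5 255.7] [33.1 20.6] 0.6 white 6 [527.6 257.9] dir c 12.3 pca -0.9
red scene t 141.0 n 258 [ 485.7 -286.4] [22.3 35.5] 79.8 white 12 [ 493.1 -287.9] dir c -11.3 pca -9.9
red side t 99.0 n 402 [ 486.3 -286.9] [22.2 34.8] 80.3 white 17 [ 496.4 -288.6] dir c -9.8 pca -11.0
```

```bash
cat > m2.py <<'E'
from m import *
def circ(P):
    A=np.c_[2*P,np.ones(len(P))]; s=np.linalg.lstsq(A,(P**2).sum(1),rcond=None)[0]
    return s[:2],np.sqrt(s[2]+s[:2]@s[:2])
for n in I:
    im=I[n].astype(int); g=(im[...,1]-im[...,2]<8)&(im[...,1]-im[...,0]<25) if n=="scene" else (im[...,1]-im[...,2]<8)&(im[...,1]-im[...,0]<20)
    bx=(370,195,80,55) if n=="scene" else (178,145,82,60)
    m=comp(g,bx); c=max(cv2.findContours(m.astype(np.uint8),0,1)[0],key=cv2.contourArea)[:,0]
    # full base: extremes left/right -> hull, fit at top height using the upper edge, bottom at lower edge
    P=np.array([ray(n,q,.014)[:2]*1000 for q in c.astype(float)])
    hull=cv2.convexHull(P.astype(np.float32))[:,0]
    print(n,m.sum(),c.min(0),c.max(0))
    for it in range(6):
        ct,r=circ(P); e=np.hypot(*(P-ct).T)-r; k=np.abs(e)<max(2*np.median(np.abs(e)),1); P=P[k]
    print(" base",np.round(ct,1),round(r,1),len(P))
    # red line
    rm=(im[...,2]-im[...,1]>40)
    l=comp(rm,(418,225,20,14) if n=="scene" else (226,155,22,20)); ys,xs=np.nonzero(l)
    L=np.array([ray(n,(a,b),.014)[:2]*1000 for a,b in zip(xs,ys)]); u=np.linalg.svd(L-L.mean(0))[2][0]
    print(" redline",len(L),np.round(L.mean(0),1),np.degrees(np.arctan2(u[1],u[0])).round(1))
    # blue pot
    b=(im[...,0]-im[...,1]>10)&(im[...,0]-im[...,2]>20)
    for nm,mm,bx in(("blue",b,(310,258,42,42) if n=="scene" else (300,218,42,46)),):
        m=comp(mm,bx); c=max(cv2.findContours(m.astype(np.uint8),0,1)[0],key=cv2.contourArea)[:,0].astype(float)
        mid=(c[:,1].min()+c[:,1].max())/2
        up=c[c[:,1]<c[:,1].min()+8]; lo=c[c[:,1]>c[:,1].max()-8]
        for nn,q,z in(("mouth",up,.042),("foot",lo,.002)):
            P=np.array([ray(n,a,z)[:2]*1000 for a in q]); ct,r=circ(P); print(" ",nm,nn,np.round(ct,1),round(r,1),len(P))
        x,y,w,h=cv2.boundingRect(c.astype(np.int32)); print("  bbox",x,y,w,h)
E
python3 m2.py
```

```text
scene 1550 [379 197] [441 246]
 base [510.4 252.9] 71.7 151
 redline 24 [556.  258.6] -1.0
  blue mouth [559.6   9.4] 21.5 30
  blue foot [560.1   8.9] 25.4 32
  bbox 316 261 30 37
side 2668 [184 149] [250 203]
 base [514.7 248.3] 62.6 91
 redline 18 [561.  257.8] 178.1
  blue mouth [562.6   8.2] 21.6 28
  blue foot [562.8   8.7] 25.1 30
  bbox 305 224 30 37
```

```bash
cat > go.py <<'E'
import sys
from h import *
# usage: go.py x y z yaw -> remaining shift in tool axes (after the turn) and turn
o=sensors.get_obs(); t=np.array(list(map(float,sys.argv[1:4]))); yaw=float(sys.argv[4])
d=t-o["tool_pos"]; a=np.radians(yaw); R=np.array([[np.cos(a),np.sin(a),0],[np.sin(a),-np.cos(a),0],[0,0,-1]])
print("t",round(o["time_s"],2),"pos",np.round(o["tool_pos"],4),"rot",np.round(o["tool_rot"],2),"F",np.round(o["force"],1),"M",np.round(o["wrist_torque"],2),"w",round(o["grip_width"],4),"q7",round(o["qpos"][6],1))
tr=-(yaw-o["tool_rot"][2]); print("dp mm",np.round(R.T@d*1000,1),"turn",round((tr+180)%360-180,2))
E
python3 -m inch '{"dp":[[0,0,0],[0,0,0],[-0.0444,0.0399,0],[-0.0444,0.0399,0],[-0.0444,0.0399,0],[-0.0444,0.0399,0],[-0.0444,0.0399,0],[-0.0444,0.0399,0]],"turn":[-8.6,-8.6,0,0,0,0,0,0]}' -1
python3 go.py .517 .256 .22 89
```

```text
time_s: 1.15
tool_pos: [0.4391, 0.3447, 0.2225]
tool_rot: [180.0, -0.0, 88.9]
force: [0.0, 0.9, -0.0]
grip_width: 0.0868
t 1.15 pos [0.4391 0.3447 0.2225] rot [ 1.7999e+02 -1.0000e-02  8.8940e+01] F [ 0.   0.9 -0. ] M [0.09 0.   0.02] w 0.0868 q7 48.7
dp mm [-87.4  79.4   2.5] turn -0.06
```

```bash
python3 -m inch '{"dp":[[-0.0437,0.0397,0],[-0.0437,0.0397,0],[0,0,0.02],[0,0,0]],"turn":[0,0,0,0]}'
python3 go.py .517 .256 .083 89; python3 - <<'E'
from h import *
c=vision.get_calibration("wrist"); cv2.imwrite("pics/w1.png",vision.read_camera("wrist"))
for p in [(.517,.256,.124),(.517,.256,.06)]: print(proj("wrist",p,c))
E
```

```text
time_s: 1.65
tool_pos: [0.5149, 0.2567, 0.2008]
tool_rot: [-179.8, 0.1, 88.9]
force: [-0.6, 0.9, -0.1]
grip_width: 0.0871
t 1.65 pos [0.5149 0.2567 0.2008] rot [-1.798e+02  9.000e-02  8.887e+01] F [-0.6  0.9 -0.1] M [ 0.02  0.08 -0.02] w 0.0871 q7 61.4
dp mm [ -0.6   2.1 117.8] turn -0.13
[326.63774787 251.60013007]
[327.1207432  225.57001981]
```

View pics/w1.png

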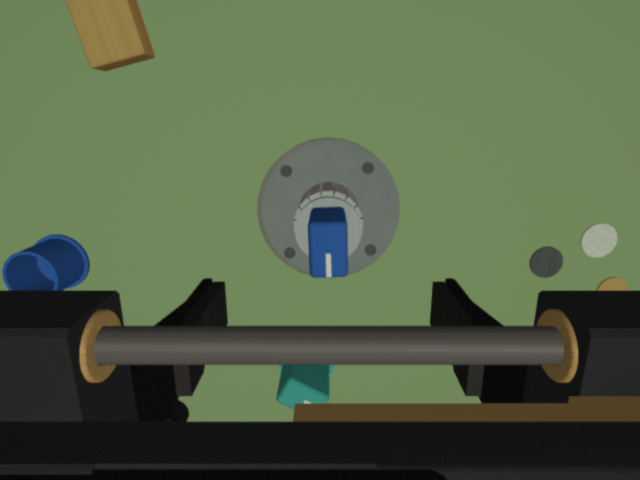

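```bash
python3 -m inch '{"dp":[[0,0.002,0.058],[0,0,0.059],[0,0,0]],"turn":[0,0,0]}'
python3 go.py .517 .256 .083 89; python3 - <<'E'
from h import *
# stand from wrist picture w1: pose of camera = current pose raised; use stored K and TCP-relative
E
```

```text
time_s: 2.08
tool_pos: [0.5139, 0.2571, 0.0819]
tool_rot: [-179.5, 0.3, 89.1]
force: [0.2, 0.3, 0.1]
grip_width: 0.0872
t 2.08 pos [0.5139 0.2571 0.0819] rot [-179.54    0.26   89.07] F [0.2 0.3 0.1] M [ 0.04  0.01 -0.07] w 0.0872 q7 62.5
dp mm [-1.1  3.1 -1.1] turn 0.07
```

```bash
python3 -m inch '{"dp":[[-0.001,0.003,0],[0,0,0],[0,0,0],[0,0,0],[0,0,0],[0,0,0]],"turn":[0,0,0,0,0,0]}' 1 35
python3 go.py .517 .256 .083 89
```

```text
time_s: 2.82
tool_pos: [0.5209, 0.2565, 0.0856]
tool_rot: [180.0, -0.0, 88.9]
force: [-0.1, -0.0, -0.6]
grip_width: 0.0348
t 2.83 pos [0.5209 0.2565 0.0856] rot [180.    -0.    88.94] F [-0.1 -0.  -0.6] M [-0.03 -0.02  0.05] w 0.0348 q7 62.8
dp mm [-0.6 -3.8  2.6] turn -0.06
```

```bash
python3 -m inch '{"dp":[[0,-0.003,0.002],[0,0,0],[0,0,0],[0,0,0]],"turn":[0,0,0,0]}'
python3 go.py .517 .256 .083 89
```

```text
time_s: 3.32
tool_pos: [0.5177, 0.2565, 0.0834]
tool_rot: [-180.0, 0.0, 88.9]
force: [-0.8, 0.1, -0.4]
grip_width: 0.0241
t 3.33 pos [0.5177 0.2565 0.0834] rot [-1.7998e+02  1.0000e-02  8.8930e+01] F [-0.8  0.1 -0.4] M [-0.07  0.07  0.02] w 0.0241 q7 62.7
dp mm [-0.5 -0.7  0.4] turn -0.07
```

```bash
python3 -m inch '{"dp":[[0,0,-0.01],[0,0,-0.02],[0,0,-0.02],[0,0,-0.02],[0,0,0],[0,0,0]],"turn":[0,0,0,0,0,0]}'
python3 go.py .561 .009 .145 89; python3 - <<'E'
from h import *
for n in("scene","side"): cv2.imwrite(f"pics/c_{n}.png",vision.read_camera(n))
I=[cv2.imread(f"pics/c_{n}.png") for n in("scene","side")]
a=cv2.resize(I[0][130:260,370:483],(400,460),interpolation=2);b=cv2.resize(I[1][80:210,170:283],(400,460),interpolation=2)
cv2.imwrite("pics/c.png",np.hstack([a,b]))
E
```

```text
time_s: 4.08
tool_pos: [0.5174, 0.2564, 0.1529]
tool_rot: [-179.9, 0.0, 88.9]
force: [-0.4, 0.1, -2.4]
grip_width: 0.0239
t 4.08 pos [0.5174 0.2564 0.1529] rot [-1.7995e+02  3.0000e-02  8.8940e+01] F [-0.4  0.1 -2.4] M [ 0.06  0.03 -0.02] w 0.0239 q7 62.0
dp mm [-246.6   47.9    7.9] turn -0.06
```

View pics/c.png

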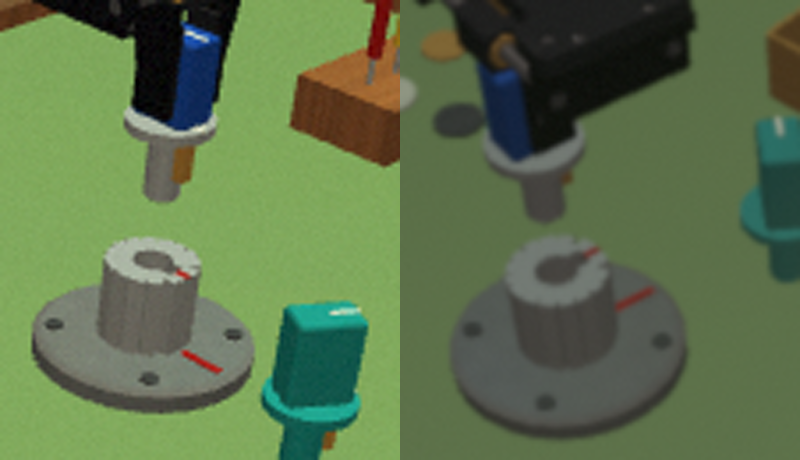

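```bash
python3 - <<'E'
from m import comp
from h import *
for n,bx in(("scene",(395,190,40,26)),("side",(308-120,142,40,30))):
    im=cv2.imread(f"pics/c_{n}.png").astype(int); g=im.min(2)
    t=cv2.threshold(g[bx[1]:bx[1]+bx[3],bx[0]:bx[0]+bx[2]].astype(np.uint8),0,255,cv2.THRESH_OTSU)[0]
    for th in (t-5,t,t+8):
        m=comp(g>th,bx); c=max(cv2.findContours(m.astype(np.uint8),0,1)[0],key=cv2.contourArea)
        h=cv2.convexHull(c)[:,0].astype(float); P=np.array([ray(n,q,.06)[:2]*1000 for q in h],np.float32)
        (e,ax,an)=cv2.fitEllipse(P); print(n,th,m.sum(),np.round(e,1),np.round(ax,1),np.round(cv2.minEnclosingCircle(P)[0],1))
    r=comp(im[...,2]-im[...,1]>25,bx); ys,xs=np.nonzero(r); L=np.array([ray(n,(a,b),.06)[:2]*1000 for a,b in zip(xs,ys)]);print("tick",len(L),L.mean(0).round(1))
E
```

```text
scene 120.0 214 [514.5 258. ] [50.5 52.8] [514.3 258.1]
scene 125.0 202 [514.  258.1] [50.7 51.4] [514.  258.2]
scene 133.0 187 [514.8 257.9] [49.5 50.2] [514.8 257.8]
tick 10 [535.6 258.7]
side 85.0 372 [518.5 257.4] [52.2 53. ] [518.4 257.3]
side 90.0 341 [518.6 257.7] [51.1 52.4] [518.7 257.6]
side 98.0 301 [518.6 257.3] [49.4 50.3] [518.6 257.5]
tick 7 [539.  257.3]
```

```bash
python3 -m inch '{"dp":[[-0.0493,0.0096,0],[-0.0493,0.0096,0],[-0.0493,0.0096,0],[-0.0493,0.0096,0],[-0.0493,0.0096,0],[0,0,0],[0,0,0]],"turn":[0,0,0,0,0,0,0]}'
python3 go.py .561 .009 .145 89; python3 - <<'E'
from h import *
for n in("scene","side"): cv2.imwrite(f"pics/d_{n}.png",vision.read_camera(n))
I=[cv2.imread(f"pics/d_{n}.png") for n in("scene","side")]
cv2.imwrite("pics/d.png",np.hstack([cv2.resize(I[0][180:310,280:393],(400,460),interpolation=2),cv2.resize(I[1][150:280,265:378],(400,460),interpolation=2)]))
for z in(.002,.042): print(z,[proj(n,(.561,.009,z)).round(1) for n in("scene","side")])
E
```

```text
time_s: 5.05
tool_pos: [0.5608, 0.0098, 0.1528]
tool_rot: [-179.9, -0.0, 88.9]
force: [-0.0, 0.7, -2.6]
grip_width: 0.0238
t 5.05 pos [0.5608 0.0098 0.1528] rot [-1.7992e+02 -4.0000e-02  8.8920e+01] F [-0.   0.7 -2.6] M [ 0.08 -0.06  0.02] w 0.0238 q7 88.6
dp mm [-0.8  0.2  7.8] turn -0.08
0.002 [array([330.5, 288. ]), array([319. , 248.9])]
0.042 [array([331.1, 269.1]), array([319.4, 234. ])]
```

View pics/d.png

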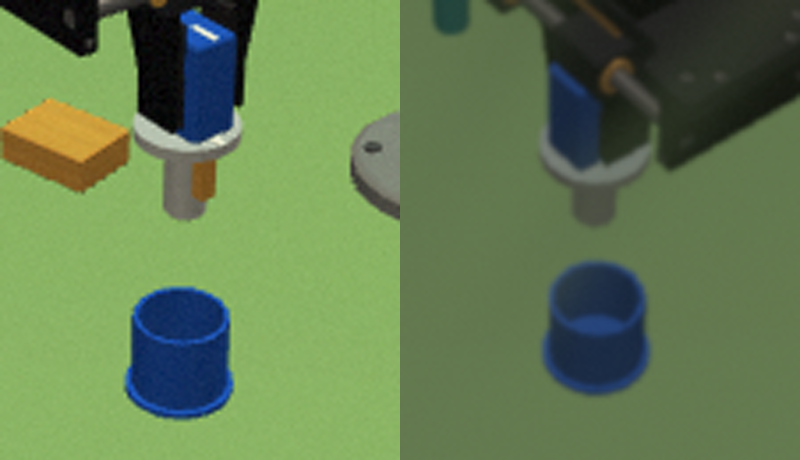

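```bash
python3 -m inch '{"dp":[[0,0,0.035],[0,0,0.035],[0,0,0.02],[0,0,0],[0,0,0],[0,0,0.003],[0,0,0.002],[0,0,0]],"turn":[0,0,0,0,0,0,0,0]}'
python3 go.py .561 .009 .0574 89
```

```text
time_s: 6.15
tool_pos: [0.5613, 0.0092, 0.0587]
tool_rot: [180.0, -0.0, 88.9]
force: [-0.9, -0.6, -3.0]
grip_width: 0.0239
t 6.15 pos [0.5613 0.0092 0.0587] rot [ 1.7999e+02 -1.0000e-02  8.8930e+01] F [-0.9 -0.6 -3. ] M [0.04 0.02 0.06] w 0.0239 q7 90.7
dp mm [-0.2 -0.3  1.3] turn -0.07
```

```bash
python3 -m inch '{"dp":[[0,0,0.001],[0,0,0.0005],[0,0,0]],"turn":[0,0,0]}'; python3 -m inch '{"dp":[[0,0,0.0005],[0,0,0],[0,0,0]],"turn":[0,0,0]}'
```

```text
time_s: 6.52
tool_pos: [0.5614, 0.0092, 0.0574]
tool_rot: [180.0, -0.0, 88.9]
force: [-0.3, 1.0, 1.4]
grip_width: 0.0235
time_s: 6.9
tool_pos: [0.5615, 0.0092, 0.0574]
tool_rot: [180.0, -0.0, 88.9]
force: [-2.4, -0.9, 4.7]
grip_width: 0.0238
```

```bash
python3 -m inch '{"dp":[[0,0,0],[0,0,0],[0,0,0],[0,0,0],[0,0,0],[0,0,0]],"turn":[0,0,0,0,0,0]}' -0.4; python3 -m inch '{"dp":[[0,0,-0.03],[0,0,-0.05],[0,0,-0.05],[0,0,0]],"turn":[0,0,0,0]}' -1;python3 go.py .486 -.287 .185 80; python3 - <<'E'
from h import *
for n in("scene","side"): cv2.imwrite(f"pics/e_{n}.png",vision.read_camera(n))
I=[cv2.imread(f"pics/e_{n}.png") for n in("scene","side")]
cv2.imwrite("pics/e.png",np.hstack([cv2.resize(I[0][180:310,280:393],(400,460),interpolation=2),cv2.resize(I[1][150:280,265:378],(400,460),interpolation=2)]))
E
```

```text
time_s: 7.65
tool_pos: [0.5613, 0.0092, 0.0565]
tool_rot: [180.0, -0.0, 88.9]
force: [-0.2, -0.7, 0.2]
grip_width: 0.0605
time_s: 8.15
tool_pos: [0.5643, 0.0092, 0.1914]
tool_rot: [179.5, -0.1, 88.9]
force: [-0.3, 0.8, -0.4]
grip_width: 0.0854
t 8.15 pos [0.5643 0.0092 0.1914] rot [ 1.7949e+02 -1.0000e-01  8.8930e+01] F [-0.3  0.8 -0.4] M [-0.04 -0.02 -0.02] w 0.0854 q7 88.2
dp mm [-305.3  -25.7    6.4] turn 8.93
```

View pics/e.png

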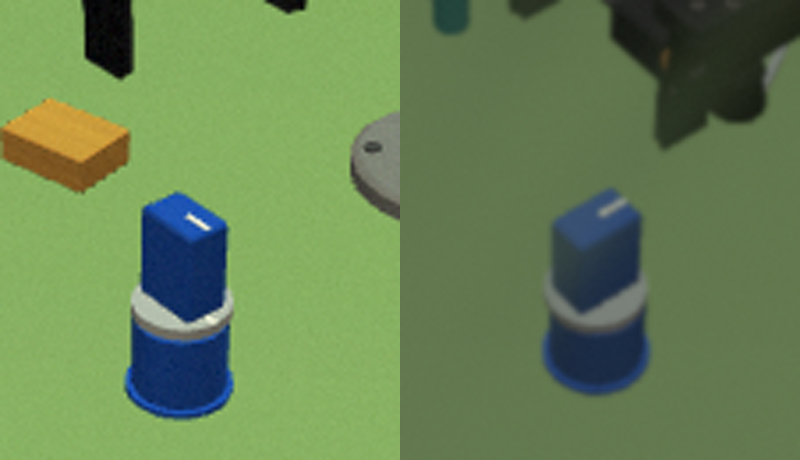

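Blue arbor stands upright in the blue pot (left view 181,290; right 597,280), released. On to the red one.

```bash
python3 -m inch '{"dp":[[0,0,0],[-0.0509,-0.0043,0],[-0.0509,-0.0043,0],[-0.0509,-0.0043,0],[-0.0509,-0.0043,0],[-0.0509,-0.0043,0],[-0.0509,-0.0043,0],[0,0,0]],"turn":[8.9,0,0,0,0,0,0,0]}'
python3 -m inch '{"dp":[[0,0,0],[0,0,0]],"turn":[0,0]}'
python3 go.py .486 -.287 .0574 80; python3 - <<'E'
from h import *
c=vision.get_calibration("wrist"); im=vision.read_camera("wrist"); cv2.imwrite("pics/w2.png",im); np.savez("w2",K=c["K"],pose=c["pose"])
for z in (.098,.05): print(proj("wrist",(.486,-.287,z),c))
E
```

```text
time_s: 9.25
tool_pos: [0.4794, -0.2919, 0.1849]
tool_rot: [-179.8, 0.1, 79.5]
force: [0.4, 0.1, -0.9]
grip_width: 0.0871
time_s: 9.5
tool_pos: [0.4835, -0.2852, 0.1857]
tool_rot: [-179.9, -0.1, 80.2]
force: [0.2, -0.2, 0.2]
grip_width: 0.0872
t 9.5 pos [ 0.4835 -0.2852  0.1857] rot [-1.7992e+02 -5.0000e-02  8.0190e+01] F [ 0.2 -0.2  0.2] M [ 0.05 -0.02 -0.01] w 0.0872 q7 113.2
dp mm [ -1.3   2.8 128.3] turn 0.19
[325.2731784  247.32061184]
[325.67585238 228.01073445]
```

View pics/w2.png

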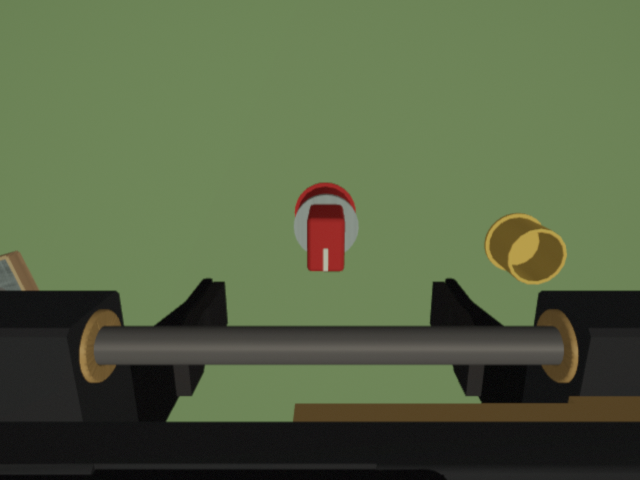

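```bash
python3 -m inch '{"dp":[[-0.001,0.0025,0.045],[0,0,0.045],[0,0,0.038],[0,0,0],[0,0,0],[0,0,0]],"turn":[0,0,0,0,0,0]}'
python3 go.py .486 -.287 .0574 80
```

```text
time_s: 10.3
tool_pos: [0.4869, -0.289, 0.0606]
tool_rot: [179.8, 0.0, 80.1]
force: [0.4, 0.1, 1.0]
grip_width: 0.0875
t 10.3 pos [ 0.4869 -0.289   0.0606] rot [1.798e+02 2.000e-02 8.006e+01] F [0.4 0.1 1. ] M [ 0.03 -0.01 -0.  ] w 0.0875 q7 117.7
dp mm [ 1.9 -1.2  3.2] turn 0.06
```

```bash
python3 -m inch '{"dp":[[0.001,-0.001,0.002],[0,0,0],[0,0,0],[0,0,0],[0,0,0],[0,0,0],[0,0,0],[0,0,0]],"turn":[0,0,0,0,0,0,0,0]}' 1 45;python3 -m inch '{"dp":[[0,0,0],[0,0,0]],"turn":[0,0]}'
python3 go.py .486 -.287 .0574 80
```

```text
time_s: 11.3
tool_pos: [0.4845, -0.2874, 0.0565]
tool_rot: [180.0, -0.0, 80.0]
force: [0.7, -0.3, -0.7]
grip_width: 0.0238
time_s: 11.55
tool_pos: [0.4845, -0.2874, 0.0565]
tool_rot: [180.0, -0.0, 80.0]
force: [0.1, -0.1, -0.8]
grip_width: 0.024
t 11.55 pos [ 0.4845 -0.2874  0.0565] rot [180.    -0.    80.04] F [ 0.1 -0.1 -0.8] M [-0.04  0.02  0.03] w 0.024 q7 117.6
dp mm [ 0.6  1.4 -0.9] turn 0.04
```

```bash
python3 -m inch '{"dp":[[0,0,-0.02],[0,0,-0.035],[0,0,-0.035],[0,0,-0.03],[0,0,0],[0.03,0.0013,0],[0.05,0.0021,0],[0.055,0.0023,0]],"turn":[0,0,0,0,-9,0,0,0]}'
python3 -m inch '{"dp":[[0.055,0.0023,0],[0.055,0.0023,0],[0.055,0.0023,0],[0.055,0.0023,0],[0.055,0.0023,0],[0.055,0.0023,0],[0.045,0.002,0],[0,0,0]],"turn":[0,0,0,0,0,0,0,0]}'
python3 go.py .5165 .257 .147 89
```

```text
time_s: 12.55
tool_pos: [0.4924, -0.152, 0.1778]
tool_rot: [179.9, 0.0, 88.9]
force: [0.8, 0.0, -1.9]
grip_width: 0.024
time_s: 13.55
tool_pos: [0.5136, 0.2272, 0.1774]
tool_rot: [180.0, -0.1, 89.4]
force: [-1.1, -0.8, -1.7]
grip_width: 0.0234
t 13.55 pos [0.5136 0.2272 0.1774] rot [ 1.7998e+02 -1.0000e-01  8.9440e+01] F [-1.1 -0.8 -1.7] M [-0.06  0.04  0.  ] w 0.0234 q7 64.3
dp mm [29.9  2.3 30.4] turn 0.44
```

```bash
python3 -m inch '{"dp":[[0.025,0.002,0.02],[0.005,0,0.01],[0,0,0],[0,0,0],[0,0,0]],"turn":[0,0,0,0,0]}'
python3 go.py .5165 .257 .147 89;  python3 - <<'E'
from h import *
for n in("scene","side"): cv2.imwrite(f"pics/f_{n}.png",vision.read_camera(n))
I=[cv2.imread(f"pics/f_{n}.png") for n in("scene","side")]
cv2.imwrite("pics/f.png",np.hstack([cv2.resize(I[0][140:230,370:450],(400,450),interpolation=2),cv2.resize(I[1][100:190,175:255],(400,450),interpolation=2)]))
E
```

```text
time_s: 14.18
tool_pos: [0.5178, 0.2513, 0.1475]
tool_rot: [179.9, -0.0, 89.0]
force: [-0.7, -0.0, -2.1]
grip_width: 0.0237
t 14.18 pos [0.5178 0.2513 0.1475] rot [ 1.7993e+02 -2.0000e-02  8.8960e+01] F [-0.7 -0.  -2.1] M [ 0.04 -0.01 -0.07] w 0.0237 q7 62.1
dp mm [ 5.7 -1.4  0.5] turn -0.04
```

View pics/f.png

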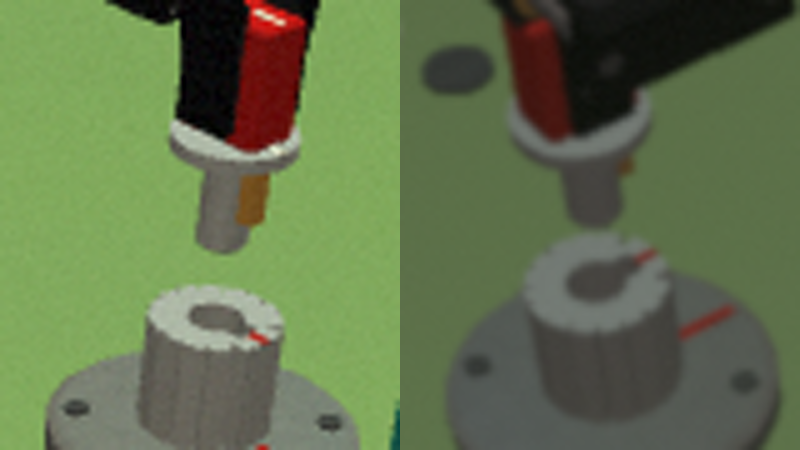

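```bash
cat > shaft.py <<'E'
import sys
from h import *
from m import comp
from scipy.optimize import least_squares
pre=sys.argv[1]; zt=float(sys.argv[2])
B={"scene":eval(sys.argv[3]),"side":eval(sys.argv[4])}
for n,hub in(("scene",(514.4,258.)),("side",(518.5,257.5))):
    x,y,w,h=B[n]
    im=cv2.imread(f"pics/{pre}_{n}.png").astype(int)
    g=(im[...,1]-im[...,2]<(14 if n=="scene" else 8))&(im[...,1]-im[...,0]<25)&(im[...,2]-im[...,0]<30 if n=="scene" else im[...,2]-im[...,0]<12)
    m=comp(g,B[n]); ys,xs=np.nonzero(m)
    for r in range(ys.min(),ys.max()+1): print(r,xs[ys==r].min(),xs[ys==r].max(),end="; ")
    c=max(cv2.findContours(m.astype(np.uint8),0,1)[0],key=cv2.contourArea)[:,0].astype(float)
    lo=[]
    for u in range(xs.min(),xs.max()+1): lo.append((u,ys[xs==u].max()+.5))
    P=np.array([ray(n,q,zt)[:2]*1000 for q in lo])
    s=least_squares(lambda p:np.hypot(*(P-p).T)-10,P.mean(0),loss="soft_l1")
    print("\n",n,"tip",s.x.round(1),"rms",np.sqrt((s.fun**2).mean()).round(2),"hub-tip mm",(np.array(hub)-s.x).round(1))
E
python3 shaft.py f .095 "(405,172,22,20)" "(284,128,22,20)" ; python3 shaft.py f .095 "(405,174,18,20)" "(284-0,130,20,18)" | tail -1; python3 -c "
from h import *
print(proj('scene',(.5178,.2513,.095)),proj('side',(.5178,.2513,.095)))"
```

```text
172 408 426; 173 410 426; 174 411 422; 175 411 417; 176 411 417; 177 410 417; 178 411 417; 179 410 416; 180 410 416; 181 410 416; 182 410 416; 183 410 416; 184 410 416; 185 410 418; 186 410 419; 187 410 418; 188 410 418; 189 411 417; 
 scene tip [508.6 268.2] rms 29.26 hub-tip mm [  5.8 -10.2]
 scene tip [513.7 256.6] rms 23.35 hub-tip mm [0.7 1.4]
[413.64032239 188.63146082] [212.85362249 143.12504244]Traceback (most recent call last):
  File "shaft.py", line 11, in <module>
    m=comp(g,B[n]); ys,xs=np.nonzero(m)
  File "m.py", line 6, in comp
    i=1+np.argmax(s[1:,4]); return l==i
        ~~~~~~~~~^^^^^^^^^
    return _wrapfunc(a, 'argmax', axis=axis, out=out, **kwds)
    return bound(*args, **kwds)
ValueError: attempt to get argmax of an empty sequence
Traceback (most recent call last):
  File "shaft.py", line 11, in <module>
    m=comp(g,B[n]); ys,xs=np.nonzero(m)
  File "m.py", line 6, in comp
    i=1+np.argmax(s[1:,4]); return l==i
        ~~~~~~~~~^^^^^^^^^
ValueError: attempt to get argmax of an empty sequence
```

```bash
python3 shaft.py f .095 "(406,181,14,14)" "(204,134,20,12)"
```

```text
181 410 416; 182 410 416; 183 410 416; 184 410 416; 185 410 418; 186 410 419; 187 410 418; 188 410 418; 189 411 417; 
 scene tip [513.7 255.9] rms 0.76 hub-tip mm [0.7 2.1]
134 207 217; 135 207 217; 136 208 218; 137 208 218; 138 208 218; 139 208 218; 140 208 218; 141 208 218; 142 209 218; 143 209 217; 144 210 216; 145 212 215; 
 side tip [521.1 254.8] rms 2.93 hub-tip mm [-2.6  2.7]
```

```bash
python3 go.py .5165 .2568 .147 89; python3 -m inch '{"dp":[[0.003,0,0],[0,0,0],[0,0,0],[0,0,0]],"turn":[0,0,0,0]}';  python3 - <<'E'
from h import *
for n in("scene","side"): cv2.imwrite(f"pics/g_{n}.png",vision.read_camera(n))
I=[cv2.imread(f"pics/g_{n}.png") for n in("scene","side")]
cv2.imwrite("pics/g.png",np.hstack([cv2.resize(I[0][140:230,370:450],(400,450),interpolation=2),cv2.resize(I[1][100:190,175:255],(400,450),interpolation=2)]))
E
python3 go.py .5165 .2568 .147 89; python3 shaft.py g .095 "(407,181,14,14)" "(204,136,20,12)"
```

```text
t 14.28 pos [0.5175 0.2517 0.1472] rot [ 1.7995e+02 -2.0000e-02  8.8990e+01] F [ 1.   0.3 -1.6] M [0.08 0.02 0.01] w 0.0237 q7 62.1
dp mm [ 5.1 -1.1  0.2] turn -0.01
time_s: 14.78
tool_pos: [0.5172, 0.2551, 0.1465]
tool_rot: [-180.0, 0.0, 89.0]
force: [0.4, 0.3, -2.4]
grip_width: 0.0237
t 14.88 pos [0.5172 0.2551 0.1466] rot [180.    -0.    89.03] F [-1.1 -0.3 -1. ] M [0.03 0.02 0.01] w 0.0238 q7 61.8
dp mm [ 1.7 -0.7 -0.4] turn 0.03
181 411 417; 182 411 417; 183 411 417; 184 411 417; 185 411 419; 186 411 420; 187 411 419; 188 412 419; 189 413 418; 
 scene tip [515.5 258.4] rms 0.89 hub-tip mm [-1.1 -0.4]
136 206 216; 137 206 217; 138 207 217; 139 207 217; 140 207 217; 141 207 217; 142 208 216; 143 209 215; 144 210 214; 
 side tip [520.4 257.9] rms 1.39 hub-tip mm [-1.9 -0.4]
```

View pics/g.png

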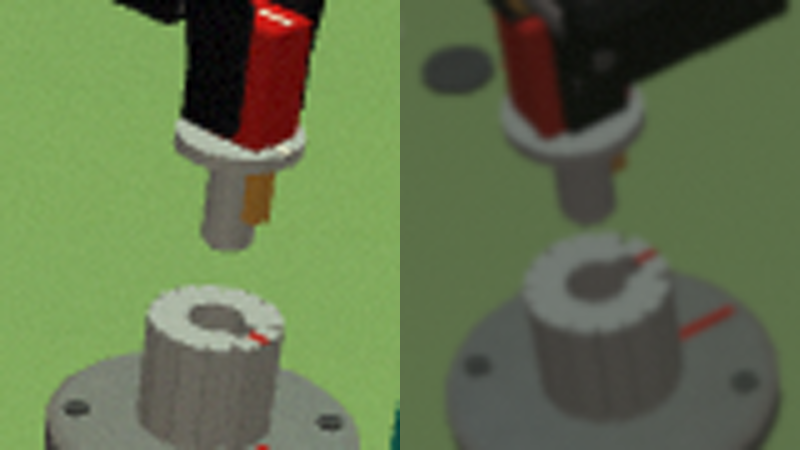

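```bash
python3 - <<'E'
from h import *
for n,hb in(("scene",(.5144,.258)),("side",(.5185,.2575))):
    for dx,dy in((0,0),(.001,0),(0,.001)):
        print(n,dx,dy,proj(n,(hb[0]+dx,hb[1]+dy,.095)).round(2))
E
```

```text
scene 0 0 [414.66 186.96]
scene 0.001 0 [415.06 187.15]
scene 0 0.001 [415.02 186.8 ]
side 0 0 [211.25 141.08]
side 0.001 0 [211.73 140.84]
side 0 0.001 [210.93 140.78]
```

```bash
python3 -m inch '{"dp":[[0.0005,-0.0017,0],[0,0,0.015],[0,0,0.013],[0,0,0],[0,0,0],[0,0,0]],"turn":[0,0,0,0,0,0]}'; python3 go.py .5155 .2557 .1125 89; python3 - <<'E'
from h import *
for n in("scene","side"): cv2.imwrite(f"pics/i_{n}.png",vision.read_camera(n))
I=[cv2.imread(f"pics/i_{n}.png") for n in("scene","side")]
cv2.imwrite("pics/i.png",np.hstack([cv2.resize(I[0][150:240,370:450],(400,450),interpolation=2),cv2.resize(I[1][110:200,175:255],(400,450),interpolation=2)]))
E
```

```text
time_s: 15.62
tool_pos: [0.5159, 0.2558, 0.1191]
tool_rot: [179.9, -0.0, 89.0]
force: [0.5, 0.4, -2.7]
grip_width: 0.0238
t 15.62 pos [0.5159 0.2558 0.1191] rot [ 1.7995e+02 -3.0000e-02  8.9030e+01] F [ 0.5  0.4 -2.7] M [ 0.07  0.04 -0.01] w 0.0238 q7 61.9
dp mm [-0.1 -0.4  6.6] turn 0.03
```

View pics/i.png

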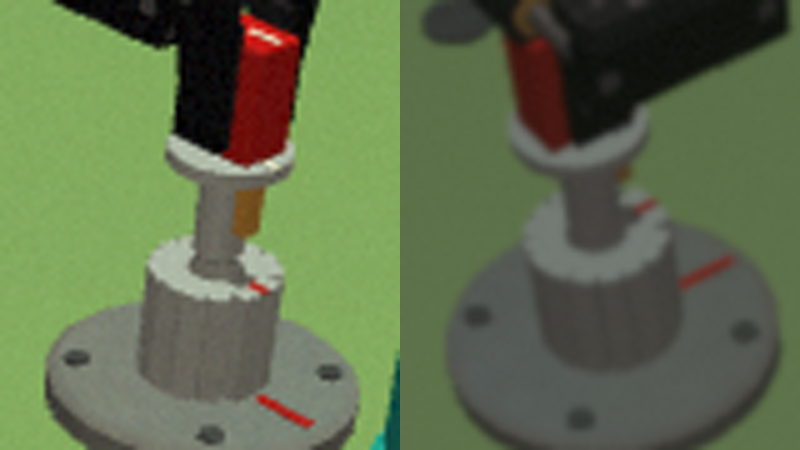

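```bash
python3 -m inch '{"dp":[[0,0,0.006],[0,0,0],[0,0,0.003],[0,0,0],[0,0,0]],"turn":[0,0,0,0,0]}'; python3 -m inch '{"dp":[[0,0,0.003],[0,0,0],[0,0,0]],"turn":[0,0,0]}'
```

```text
time_s: 16.35
tool_pos: [0.5155, 0.2557, 0.1096]
tool_rot: [180.0, -0.0, 89.0]
force: [-0.6, 0.2, -1.5]
grip_width: 0.0237
time_s: 16.73
tool_pos: [0.5155, 0.2557, 0.1066]
tool_rot: [180.0, -0.0, 89.0]
force: [-1.0, -0.1, -1.9]
grip_width: 0.024
```

```bash
python3 -m inch '{"dp":[[0,0,0.003],[0,0,0],[0,0,0.003],[0,0,0],[0,0,0]],"turn":[0,0,0,0,0]}'; python3 -m inch '{"dp":[[0,0,0.002],[0,0,0],[0,0,0.002],[0,0,0],[0,0,0]],"turn":[0,0,0,0,0]}'
```

```text
time_s: 17.35
tool_pos: [0.5155, 0.2557, 0.1006]
tool_rot: [180.0, -0.0, 89.0]
force: [0.1, -0.7, -2.8]
grip_width: 0.0236
time_s: 17.98
tool_pos: [0.5155, 0.2556, 0.0965]
tool_rot: [-180.0, 0.0, 89.0]
force: [0.2, 0.2, -1.4]
grip_width: 0.0235
```

```bash
python3 -m inch '{"dp":[[0,0,0.004],[0,0,0],[0,0,0.004],[0,0,0],[0,0,0.004],[0,0,0],[0,0,0]],"turn":[0,0,0,0,0,0,0]}'; python3 -m inch '{"dp":[[0,0,0.002],[0,0,0],[0,0,0.002],[0,0,0],[0,0,0]],"turn":[0,0,0,0,0]}'
```

```text
time_s: 18.85
tool_pos: [0.5155, 0.2556, 0.0846]
tool_rot: [180.0, -0.0, 89.0]
force: [-0.8, 0.1, -2.1]
grip_width: 0.0238
time_s: 19.48
tool_pos: [0.5156, 0.2558, 0.081]
tool_rot: [180.0, -0.0, 89.0]
force: [-1.1, 0.3, 4.0]
grip_width: 0.0236
```

```bash
python3 -m inch '{"dp":[[0,0,0.003],[0,0,0],[0,0,0.002],[0,0,0],[0,0,0]],"turn":[0,0,0,0,0]}'; python3 -m inch '{"dp":[[0,0,0.002],[0,0,0],[0,0,0]],"turn":[0,0,0]}'; python3 -m inch '{"dp":[[0,0,0.001],[0,0,0],[0,0,0]],"turn":[0,0,0]}'; python3 -m inch '{"dp":[[0,0,0.001],[0,0,0],[0,0,0]],"turn":[0,0,0]}'
```

```text
time_s: 20.1
tool_pos: [0.5156, 0.2558, 0.0759]
tool_rot: [180.0, -0.0, 89.0]
force: [-0.8, -1.2, 5.1]
grip_width: 0.0238
time_s: 20.48
tool_pos: [0.5156, 0.2558, 0.074]
tool_rot: [180.0, -0.0, 89.0]
force: [-1.8, -0.8, 5.9]
grip_width: 0.0238
time_s: 20.85
tool_pos: [0.5156, 0.2558, 0.0731]
tool_rot: [180.0, -0.0, 89.0]
force: [-2.7, -1.6, 6.4]
grip_width: 0.0239
time_s: 21.22
tool_pos: [0.5157, 0.2558, 0.0725]
tool_rot: [180.0, -0.0, 89.0]
force: [-3.8, -2.2, 8.3]
grip_width: 0.0233
```

```bash
python3 -m inch '{"dp":[[0,0,0.001],[0,0,0],[0,0,0]],"turn":[0,0,0]}' - 60; python3 -m inch '{"dp":[[0,0,0.001],[0,0,0],[0,0,0]],"turn":[0,0,0]}';python3 go.py .5155 .2557 .0725 89;python3 - <<'E'
from h import *
for n in("scene","side"): cv2.imwrite(f"pics/j_{n}.png",vision.read_camera(n))
I=[cv2.imread(f"pics/j_{n}.png") for n in("scene","side")]
cv2.imwrite("pics/j.png",np.hstack([cv2.resize(I[0][165:240,380:447],(400,450),interpolation=2),cv2.resize(I[1][125:200,180:247],(400,450),interpolation=2)]))
E
```

```text
time_s: 21.6
tool_pos: [0.5157, 0.2558, 0.0725]
tool_rot: [180.0, -0.0, 89.0]
force: [-5.5, -4.0, 14.8]
grip_width: 0.0236
time_s: 21.98
tool_pos: [0.5157, 0.2557, 0.0725]
tool_rot: [180.0, -0.0, 89.0]
force: [-6.8, -4.6, 19.4]
grip_width: 0.0236
t 21.98 pos [0.5157 0.2557 0.0725] rot [ 1.7998e+02 -4.0000e-02  8.9030e+01] F [-6.8 -4.6 19.4] M [-0.96  1.78  0.  ] w 0.0236 q7 62.3
dp mm [-0.  -0.2 -0. ] turn 0.03
```

View pics/j.png

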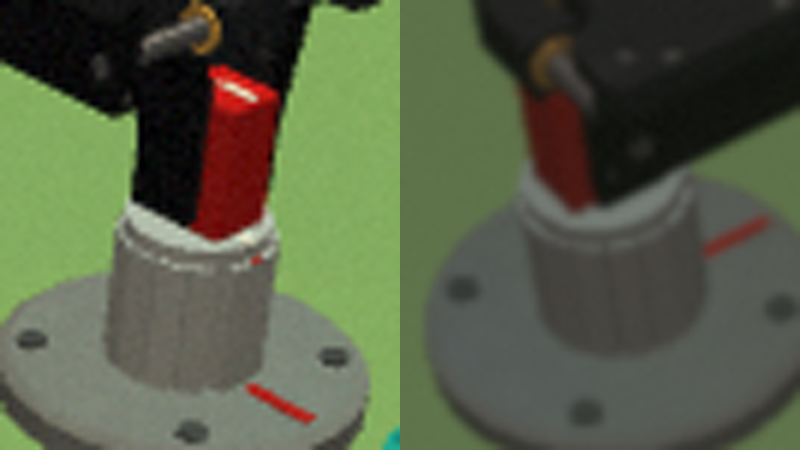

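```bash
python3 -m inch '{"dp":[[0,0,0],[0,0,0],[0,0,0],[0,0,0],[0,0,0],[0,0,0]],"turn":[0,0,0,0,0,0]}';python3 - <<'E'
from h import *
cv2.imwrite("pics/k.png",vision.read_camera("scene"))
E
```

```text
time_s: 22.82
tool_pos: [0.5157, 0.2558, 0.0725]
tool_rot: [180.0, -0.0, 89.0]
force: [-7.5, -3.2, 19.0]
grip_width: 0.0234
```

View pics/k.png

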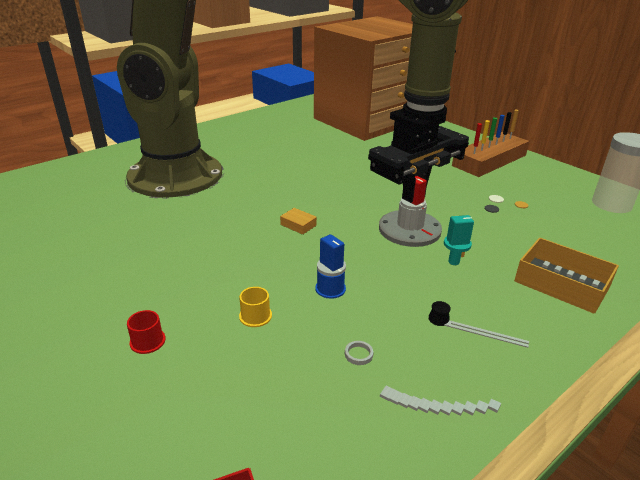

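The picture shows the blue arbor in the blue pot (331,265), an empty red pot (146,330), and the red arbor seated on the hub (412,205). The loupe, watch case and parts box haven't moved.

```bash
python3 -c "
from cell import env
print(env.sign_off())"
```

```text
the job is handed in; nothing more can be done
None
```

The changeover is done and handed in at about 23 s of the 58 s allowed. The blue arbor stands released in the blue pot. The red arbor is keyed into the hub, with its flange home and the gripper still holding it down.

- **Red arbor seated:** the key went in without any searching turn, because I had already turned the arbor to the blue one's key angle. The spring came in 10 mm before a hard stop, which was at a tool tip height of 0.0725 m. That matches the grip centre being 90 mm above the bench. The tip held there for the last second or so.
- **Push and grip:** the wrist reads about 19 N upwards with the grip at 60 N. It also reads about 8 N sideways. That sideways force built up as I pushed down, and I left it because it was well under the limits.
- **Other items:** in the last picture the loupe, watch case, parts box and turquoise arbor are where they were at the start.
- **Checks that disagreed:** the two fixed cameras put the hub axis about 4 mm apart in x. I used their average and the height of the shaft tip relative to the hub in each view. My camera estimate of the shaft's y position differed by 1–2 mm from the robot's own reading. The shaft entered the bore with no contact force.

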